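Clamp the tube in the welding fixture with the T-key

TASK

Take the larger of the two T-handled keys out of the rack, put its square end down into the square recess of the fixture's cam screw and turn the screw clockwise (seen from above) until it goes firm, so that the jaw clamps the square tube tight against the fence. Then pull the key out and hang it back upright in the rack hole it came from. Move the jaw only by the screw, and leave the other key, the tin and the hammer alone.

Things in the scene. Friction and masses are not known exactly. Their poses are not given: they have to be found in the camera images.
- key_grip (a point): Centre of the larger steel T-key's handle bar (0.35 kg), on the key's axis. Square bar 14 mm thick and high, 110 mm long along this point's x; z runs up the key. Below it: a 14 mm round shaft with a 36 mm collar 6 mm thick, its underside 44 mm below this point; the collar rests on the rack's hole, so the key hangs upright, at any yaw. Its tip is 104 mm below this point.
- key_tip (a point): Tip of the larger key, on its axis, 104 mm below the bar's centre; axes as key_grip. The square end is 14 x 14 mm, sides parallel to the bar's, 20 mm long, and ends in a 6 mm cone nose whose point this is.
- small_key_grip (a point): Centre of the handle bar of the smaller T-key, which does not fit and must be left hanging: bar 64 mm long and 9 mm thick, 88 mm above its tip, a 32 mm collar with its underside 28 mm below this point.
- rack: Fixed grey-painted rack, 80 mm along its x, 240 mm along its y, 75 mm high; origin at the centre of its underside. The top is a plate with two 24 mm holes 70 mm to either side of the centre along y; a T-key hangs in each, in either order.
- fixture: Fixed clamping fixture, bed 180 mm along x by 150 mm along y by 15 mm thick; the origin lies on its underside. Along its x: a grey screw housing 66 x 66 mm with its top at z = 55 mm, centred at x = -65 mm; then the jaw; then the tube; then a fixed fence whose near face is at x = 55 mm (35 mm high above the bed).
- screw_floor (a point): Centre of the floor of the square recess in the cam screw; it turns with the screw. The recess is 17 x 17 mm, 20 mm deep, its sides along this point's x and y; the top 5 mm flare to 25 x 25 mm at the mouth, flush with the housing's top. The larger key fully in stands with its tip on this floor.
- screw (a joint): Angle of the cam screw in rad, growing clockwise seen from above; 0 to 0.3 at the start. It moves the jaw 8 mm per rad towards the fence, takes 0.25 N m to turn, and stays where it is left. At about 1.17 the jaw has the tube against the fence and the screw goes firm: wind on to some 0.4 N m there. The square end has up to about 0.25 rad of play in the recess.
- jaw: Steel jaw of the fixture, 22 x 100 x 32 mm; origin at the centre of its underside, face 11 mm towards the fixture's +x. Driven by the screw alone.
- work_mid (a point): Centre of the workpiece, a dark steel square tube 40 x 40 mm, 130 mm long along its y, lying on the bed between jaw and fence with some play. Clamped, its centre is at x = 35 mm in the fixture's frame.
- tin: Bystander: tall rectangular metal tin 105 x 165 x 225 mm, origin at the centre of its underside.
- hammer: Bystander: hammer lying flat on the table, origin near its middle, along its own x.
There are look-alikes about, which are no part of the job. Leave any black or pink look-alike of the fixture alone.

How it is judged:
On the way, in this order (a step that is already met when the one before it is completed fails the run):
1. the larger key's square end is down in the screw's recess, before the tube is clamped (distance between key_tip and screw_floor below 0.008 m and angle between key_grip's own z axis and vertical below 0.15 rad), for 0.1 s.
2. the screw is tightened with the key in it: the jaw presses the tube (distance between key_tip and screw_floor below 0.01 m and contact force between jaw and work above 5 N), for 0.1 s.
At the end, for the whole second after the job is handed in: The screw is turned firm (above 1.1 rad), the jaw presses the tube (more than 5 N) against the fence (within 1.5 mm), and the larger key hangs upright (within 0.1 rad) in the hole it came from, its bar's centre within 12 mm of where it started (value of joint screw above 1.1 rad and contact force between jaw and work above 5 N and x of work_mid in the frame of fixture above 0.0335 m and distance of key_grip from where it was at the start of the episode below 0.012 m and angle between key_grip's own z axis and vertical below 0.1 rad); the robot touches nothing.
It fails at once if the jaw is pushed by the fingers (contact force between the fingers and jaw above 8 N).
It fails at once if the smaller key is moved by more than 30 mm (distance of small_key_grip from where it was at the start of the episode above 0.03 m).
It fails at once if the tin or the hammer is moved by more than 30 mm (distance of any of tin, hammer from where it was at the start of the episode above 0.03 m).
It also fails if it takes over 48 s, if anything falls off the work surface, if the arm or the gripper's body presses on something with over 40 N, if the wrist force passes 120 N, or if a joint passes its speed limit or range.

ROBOT

A 6-joint arm with a two-finger parallel gripper is mounted at the origin on the work surface. World frame = base frame: x ahead of the robot, y to its left, z up, the work surface at z = 0. Lengths are in m, angles in rad, forces in N, time in s.
With the tool pointing down it reaches from about 0.25 to 0.725 m from the base axis. Payload 9.7 kg.
Tool frame: the origin (TCP) lies between the finger pads; the fingertips stand 22 mm ahead of it and the grasp point (between the pads) lies 3 mm ahead of it; z points along the fingers, y is the line along which they close (so a half turn about z gives the same grasp; the last joint's range is limited). The gripper opens to 85 mm and grips with 20 to 120 N. Pads are 22 mm wide; open, the fingers measure 114 mm over their backs; the gripper's body (76 mm by 85 mm) begins 54 mm behind the grasp point. The pads swing forward as they close: fully open they stand 13 mm farther back than shut.
Start: joints at [-1.156, 0.087, 0.176, 1.66, 0, 1.571], TCP at [0.222, -0.503, 0.23] pointing down, gripper open.
Joint ranges: [-3.13, 3.13], [-0.85, 1.81], [-1.15, 1.24], [-2.2, 2.28], [-1.44, 1.52], [-3.14, 3.14]. Speed limits (rad/s): [2.22, 2.22, 2.57, 3.14, 3.14, 3.14].

INTERFACE

Orientations are given as [roll, pitch, yaw] about the fixed x, y, z axes, in that order (R = Rz(yaw) Ry(pitch) Rx(roll)).
In Python, from station import sense, get_image, job_done gives the robot as it stands.
- The arm moves only by the tool move_arm, never from a script. Its argument "steps" is a list that holds one entry, the list of rows, each a list of 7 numbers: the shift along the tool's x, y, z in m, then the turn, a rotation vector about the tool's x, y, z in rad, then the finger opening in m, from 0 to 0.0854. In form: [[[tx, ty, tz, wx, wy, wz, hand], ...]]. A call has 1 to 5 rows; each row is the pose to reach, as a shift and turn from the pose commanded when the call began, along the tool's axes at that moment; what a row does not reach only later rows make up. A row lasts 1/12 s, in which the tool goes at most 41.7 mm and 7.16 degrees, less where a joint would pass 70% of its speed; a pose out of reach is approached as far as the arm can. A call with a gripper value outside its range is refused whole. The fingers move at their own pace and stop on an object; "force" is the grip in N (left out, the last holds). Time passes only in rows, so rows that repeat a pose let the fingers close. It gives the time, the measured TCP pose, the force, the opening and the grip force at its end, in the units of the state.
- sense(): the state, without advancing time (a new reading comes with each control period).
- get_image(name): name is "scene" or "top" or "wrist"; returns a dict with "color" (400x640x3 uint8, red, green, blue), "camera_matrix" (3x3 intrinsics, pixels), "extrinsics" (4x4, takes a point from camera to world coordinates); the wrist camera has in their place "mount" (4x4, takes a point from camera to tool coordinates, whose origin is the TCP and whose axes are the flange's). Camera axes: x right, y up, looking along -z (the intrinsics and any distortion apply to the point x, -y, -z); pixel columns grow to the right and rows downward; lengths in m; the calibration is good to about 2 mm. A picture is of the moment at which its call begins: read the wrist's pose just before it. There is no depth.
- job_done(): hands the job in; it is judged then, once.
The state is a dict: "time_s": time; "q": joint angles; "dq": joint speeds; "effort": joint torques, N m; "eef_pos": TCP position; "ee_rot": TCP orientation; "ft_force": force on the tool from outside, world axes, zero at the start; "moment": the same for the moment, N m; "opening": finger opening in m; "finger_force": force on a finger pad.
Only numpy, scipy, OpenCV 4.12 (cv2) and the standard library are available. Lean on these libraries where they do the work, as an engineer would, in place of code of your own. Each camera call takes 0.05 s, during which the arm holds its last target. There are 200 camera calls.

## Working session

There is one attempt and no reset: what is moved stays moved. The work goes in short steps, Python scripts to look and compute and a tool call to move; the robot and the scene stay as the last step left them, time stands still between calls to the robot, and variables do not carry over. Pictures are saved under pics/ and viewed, at most 10 in all, crops included, and the job is handed in when it is done.

Besides the shell and the picture viewer there is one more tool, called after "Emit:" by a JSON object that holds its "name" and its "arguments", one argument or row to a line. move_arm: Moves the arm, as the interface text tells. Its arguments: {"type":"object","properties":{"steps":{"type":"array"},"force":{"type":"number"}},"required":["steps"]}

```bash
mkdir -p pics; ls; python3 - <<'E'
from station import *
import cv2,numpy as np
s=sense();print(s)
for n in("scene","top"):
    d=get_image(n);cv2.imwrite(f"pics/{n}0.png",d["color"][:,:,::-1]);print(n,d["camera_matrix"].tolist(),d["extrinsics"].round(4).tolist(),[k for k in d])
    np.savez(f"{n}0.npz",**{k:v for k,v in d.items() if hasattr(v,'shape')})
E
```

```text
pics
{'time_s': 0.0, 'q': array([-1.15601919e+00,  8.74380702e-02,  1.75119383e-01,  1.65980621e+00,
       -2.42530106e-06,  1.57078577e+00]), 'dq': array([-1.00378432e-03,  9.98392195e-04,  3.94447164e-04, -9.57271968e-04,
        4.95965181e-05, -1.01470520e-03]), 'effort': array([ 4.25792605e-03, -5.20388031e+01,  4.64809334e+01,  1.62021699e-02,
        5.61462241e-05, -5.73192233e-05]), 'eef_pos': array([ 0.22154489, -0.50314392,  0.2294876 ]), 'ee_rot': array([-3.14026408e+00,  2.41126727e-06,  4.14787701e-01]), 'ft_force': array([0.20763186, 0.72488275, 0.27427363]), 'moment': array([-0.04477076,  0.00394538, -0.00989096]), 'finger_force': 0.0, 'opening': 0.0854401695259393}
scene [[504.4446803934381, 0.0, 313.82873734448793], [0.0, 504.4446803934381, 198.2529622884427], [0.0, 0.0, 1.0]] [[-0.1395, -0.7923, 0.594, 1.4103], [0.9901, -0.1007, 0.0982, 0.22], [-0.018, 0.6018, 0.7984, 1.218], [0.0, 0.0, 0.0, 1.0]] ['color', 'camera_matrix', 'extrinsics']
top [[403.7416850523099, 0.0, 320.3061146643744], [0.0, 403.7416850523099, 198.52714119100625], [0.0, 0.0, 1.0]] [[-0.0075, 0.9978, -0.0652, 0.4867], [-0.9999, -0.0081, -0.0081, 0.0508], [-0.0086, 0.0651, 0.9978, 1.5072], [0.0, 0.0, 0.0, 1.0]] ['color', 'camera_matrix', 'extrinsics']
```

View pics/top0.png

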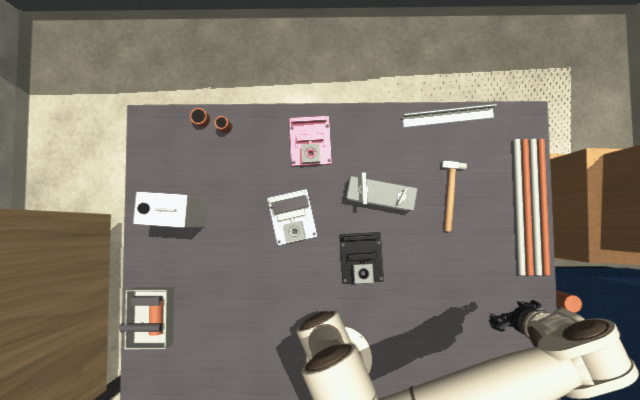

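View pics/scene0.png

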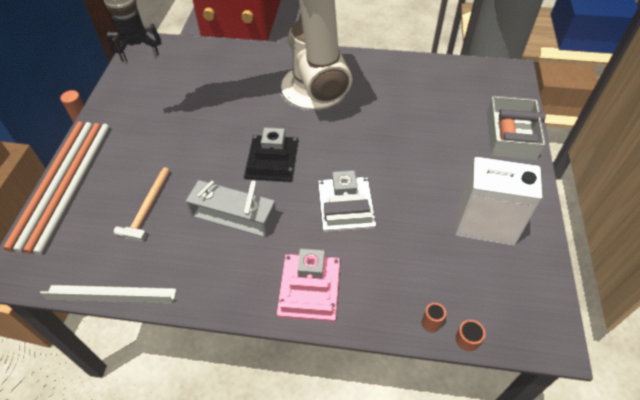

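Top view: the white fixture is at (292,217). Its look-alikes are pink (311,141) and black (362,258). The rack is at (382,195), with a long-bar key at (364,188) and a short-bar key at (401,196). I choose the white fixture and the long-bar key, and check both in one crop.

```bash
cat > h.py <<'E'
import numpy as np,cv2
from scipy.spatial.transform import Rotation as R
from station import sense,get_image
def pose(s): # tool->world
    T=np.eye(4);T[:3,:3]=R.from_euler('xyz',s['ee_rot']).as_matrix();T[:3,3]=s['eef_pos'];return T
def cast(uv,z,K,E):
    uv=np.atleast_2d(np.array(uv,float));d=np.c_[(uv[:,0]-K[0,2])/K[0,0],-(uv[:,1]-K[1,2])/K[1,1],-np.ones(len(uv))]@E[:3,:3].T
    o=E[:3,3];return o+d*((z-o[2])/d[:,2])[:,None]
def proj(p,K,E):
    c=(np.atleast_2d(p)-E[:3,3])@E[:3,:3];return np.c_[K[0,2]-K[0,0]*c[:,0]/c[:,2],K[1,2]+K[1,1]*c[:,1]/c[:,2]]
def wrist(name=None):
    s=sense();d=get_image("wrist");K=d["camera_matrix"];E=pose(s)@d["mount"]
    if name:cv2.imwrite(f"pics/{name}.png",d["color"][:,:,::-1])
    return d["color"],K,E,s,d
E
python3 - <<'E'
from h import *
d=np.load("top0.npz");K,E=d["camera_matrix"],d["extrinsics"]
im=d["color"][160:260,260:420,::-1];cv2.imwrite("pics/c1.png",cv2.resize(im,None,fx=5,fy=5,interpolation=cv2.INTER_CUBIC))
print(cast([(364,173),(365,204),(401,196)],.126,K,E).round(3),cast([(295,232)],.055,K,E).round(3))
w=get_image("wrist");print({k:(v.tolist() if k!="color" else 0) for k,v in w.items()})
E
```

```text
[[ 0.664 -0.089  0.126]
 [ 0.557 -0.091  0.126]
 [ 0.583 -0.214  0.126]] [[0.462 0.154 0.055]]
{'color': 0, 'camera_matrix': [[296.70103885249273, 0.0, 317.1367869781621], [0.0, 296.70103885249273, 200.03211046090533], [0.0, 0.0, 1.0]], 'mount': [[-0.0005961422448001755, 0.9608634226161331, 0.2770218902773455, 0.07136575908169228], [0.99999981175786, 0.0005325728754372088, 0.0003047135972222659, -0.0002531575258886143], [0.00014525380528055705, 0.27702201978279994, -0.960863559230336, -0.14397355294886752], [0.0, 0.0, 0.0, 1.0]]}
```

View pics/c1.png

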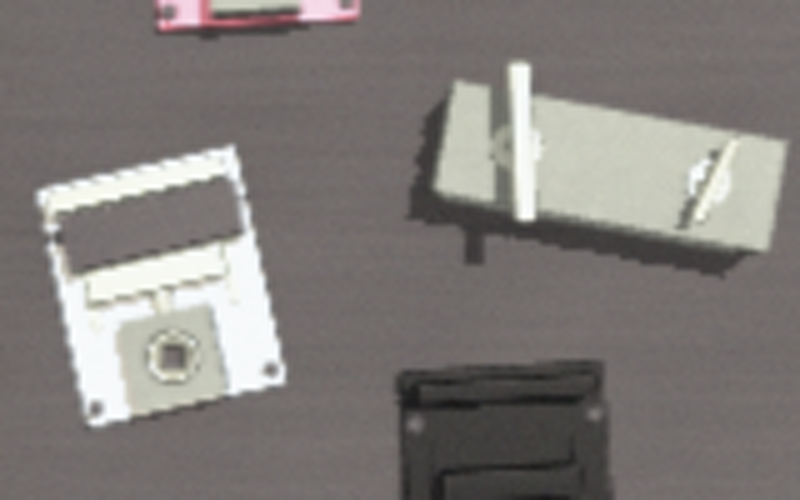

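The crop shows the long-bar key: its bar runs from crop (518,63) to (525,220), which I measure at 107 mm (110 given). The recess of the white fixture is at crop (173,357), with the small key at (712,182). I move towards the large key.

Emit:
{"name": "move_arm", "arguments": {
  "steps": [
    [[0.037, -0.016, 0, 0, 0, 0.03, 0.085], [0.074, -0.031, 0, 0, 0, 0.06, 0.085], [0.11, -0.047, 0, 0, 0, 0.09, 0.085], [0.147, -0.062, 0, 0, 0, 0.12, 0.085], [0.184, -0.078, 0, 0, 0, 0.15, 0.085]]
  ]
}}

```text
time_s: 0.57
eef_pos: [0.3594, -0.3563, 0.23]
ee_rot: [-3.141, 0.0, 0.263]
ft_force: [1.7, -1.3, 0.5]
opening: 0.0853
finger_force: 0.0
```

```bash
cat >> h.py <<'E'
def delta(x,y,z,yaw,s=None):
    s=s or sense();T=pose(s);d=T[:3,:3].T@(np.array([x,y,z])-T[:3,3])
    w=(s['ee_rot'][2]-yaw+np.pi)%(2*np.pi)-np.pi
    print("q",s['q'].round(3),"pos",s['eef_pos'].round(4),"rot",s['ee_rot'].round(3),"t",round(s['time_s'],2),"F",s['ft_force'].round(1),"M",s['moment'].round(2),"op",round(s['opening'],4))
    print("tool delta",d.round(4),"wz",round(w,3))
E
python3 -c "
from h import *
delta(.61,-.09,.23,0)"
```

```text
q [-0.781 -0.018  0.068  1.657  0.     2.098] pos [ 0.3594 -0.3563  0.23  ] rot [-3.141  0.     0.263] t 0.57 F [ 1.7 -1.3  0.5] M [-0.04 -0.01  0.03] op 0.0853
tool delta [ 0.3112 -0.1921  0.    ] wz 0.263
```

Emit:
{"name": "move_arm", "arguments": {
  "steps": [
    [[0.035, -0.021, 0, 0, 0, -0.12, 0.085], [0.07, -0.042, 0, 0, 0, -0.24, 0.085], [0.105, -0.063, 0, 0, 0, -0.36, 0.085], [0.14, -0.084, 0, 0, 0, -0.48, 0.085], [0.175, -0.105, 0, 0, 0, -0.6, 0.085]]
  ]
}}

```text
time_s: 0.98
eef_pos: [0.501, -0.2088, 0.2301]
ee_rot: [-3.142, 0.0, 0.871]
ft_force: [0.2, -0.8, 0.3]
opening: 0.0848
finger_force: 0.0
```

```bash
python3 -c "
from h import *
delta(.61,-.09,.23,3.14)"
```

```text
q [-0.395  0.07   0.157  1.659 -0.     1.876] pos [ 0.501  -0.2088  0.2301] rot [-3.142  0.     0.871] t 0.98 F [ 0.2 -0.8  0.3] M [-0.07 -0.02  0.04] op 0.0848
tool delta [1.611e-01 6.800e-03 1.000e-04] wz -2.269
```

Emit:
{"name": "move_arm", "arguments": {
  "steps": [
    [[0.033, 0.001, 0, 0, 0, -0.12, 0.085], [0.066, 0.003, 0, 0, 0, -0.24, 0.085], [0.1, 0.004, 0, 0, 0, -0.36, 0.085], [0.13, 0.005, 0, 0, 0, -0.48, 0.085], [0.161, 0.007, 0, 0, 0, -0.6, 0.085]]
  ]
}}

```text
time_s: 1.4
eef_pos: [0.6106, -0.0912, 0.2299]
ee_rot: [-3.141, 0.0, 1.471]
ft_force: [0.2, -0.4, 0.1]
opening: 0.0848
finger_force: 0.0
```

Emit:
{"name": "move_arm", "arguments": {
  "steps": [
    [[0, 0, 0, 0, 0, -0.12, 0.085], [0, 0, 0, 0, 0, -0.24, 0.085], [0, 0, 0, 0, 0, -0.36, 0.085], [0, 0, 0, 0, 0, -0.48, 0.085], [0, 0, 0, 0, 0, -0.6, 0.085]]
  ]
}}

```text
time_s: 1.82
eef_pos: [0.6098, -0.0926, 0.2297]
ee_rot: [-3.141, -0.001, 2.071]
ft_force: [0.1, -1.2, -0.0]
opening: 0.0848
finger_force: 0.0
```

Emit:
{"name": "move_arm", "arguments": {
  "steps": [
    [[0, 0, 0, 0, 0, -0.12, 0.085], [0, 0, 0, 0, 0, -0.24, 0.085], [0, 0, 0, 0, 0, -0.36, 0.085], [0, 0, 0, 0, 0, -0.48, 0.085], [0, 0, 0, 0, 0, -0.6, 0.085]]
  ]
}}

```text
time_s: 2.23
eef_pos: [0.6097, -0.0927, 0.2298]
ee_rot: [-3.141, -0.001, 2.671]
ft_force: [0.3, 0.2, -0.3]
opening: 0.0847
finger_force: 0.0
```

Emit:
{"name": "move_arm", "arguments": {
  "steps": [
    [[0, 0, 0, 0, 0, -0.12, 0.085], [0, 0, 0, 0, 0, -0.24, 0.085], [0, 0, 0, 0, 0, -0.36, 0.085], [0, 0, 0, 0, 0, -0.46, 0.085], [0, 0, 0, 0, 0, -0.46, 0.085]]
  ]
}}

```text
time_s: 2.65
eef_pos: [0.6097, -0.0927, 0.2298]
ee_rot: [3.141, -0.001, 3.129]
ft_force: [-0.8, 0.1, 0.4]
opening: 0.0849
finger_force: 0.0
```

```bash
python3 -c "
from h import *
im,K,E,s,d=wrist('w1')
np.savez('w1.npz',im=im,K=K,E=E)
delta(.61,-.09,.23,3.14,s)
print(proj([[.664,-.089,.126],[.557,-.091,.126]],K,E))"
```

```text
q [-0.151  0.254  0.365  1.683  0.    -0.139] pos [ 0.6097 -0.0927  0.2298] rot [ 3.141e+00 -1.000e-03  3.129e+00] t 2.65 F [-0.8  0.1  0.4] M [-0.02 -0.03  0.01] op 0.0849
tool delta [-0.0002  0.0027 -0.0002] wz -0.011
[[321.18270961 254.74231496]
 [317.54867726 135.92113383]]
```

View pics/w1.png

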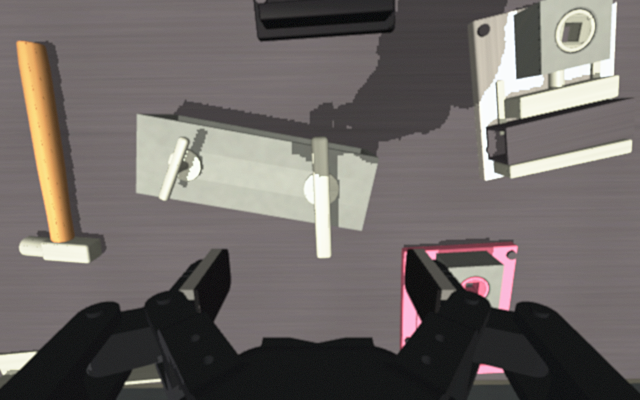

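The large key's bar runs from (320,138) to (323,257), close to where I predicted it, with its collar at (321,189). The small key is at (176,168) and the white fixture's recess at (575,31).

```bash
python3 -c "
from h import *
d=np.load('w1.npz');im,K,E=d['im'],d['K'],d['E']
hsv=cv2.cvtColor(im,cv2.COLOR_RGB2HSV)
for r in (142,150,160,170,180,200,210,225,240,250,255): print(r,' '.join(str(v) for v in hsv[r,304:340,2]))
print([ (r,int(hsv[r,322,2])) for r in list(range(130,145))+list(range(250,264))])
b=cast([(320,138),(323,257.5)],.126,K,E);print(b.round(4),b.mean(0).round(4),np.linalg.norm(b[1]-b[0]),np.arctan2(*(b[1]-b[0])[[1,0]]))
print(cast([(321.5,189)],.081,K,E))
"
```

```text
142 121 121 121 121 122 120 114 118 136 152 162 166 167 166 167 171 174 176 178 181 177 169 153 125 92 83 80 76 73 70 68 68 67 66 65 64
150 114 114 112 113 114 113 109 110 126 145 159 166 167 166 166 169 172 174 177 178 177 170 158 136 113 114 114 114 113 111 109 107 103 102 99 98
160 196 172 132 119 121 122 122 135 184 205 169 160 168 167 166 167 171 171 175 176 177 173 161 139 119 114 116 115 114 114 114 112 119 155 194 200
170 204 201 200 200 197 199 198 189 162 137 143 159 167 166 165 166 167 171 173 174 175 174 166 149 127 111 113 116 116 117 116 112 121 158 194 199
180 205 204 226 249 254 253 253 253 246 227 241 251 253 252 252 252 252 252 252 252 252 252 249 236 196 155 159 165 166 166 165 156 135 118 127 162
200 198 198 200 217 240 252 253 254 253 244 225 242 252 253 252 252 252 252 252 252 252 252 251 245 224 178 154 160 159 150 135 118 110 117 157 197
210 201 201 200 200 200 199 199 198 197 184 174 220 251 254 253 252 252 252 252 252 252 251 251 249 235 191 125 109 113 113 113 112 110 117 157 195
225 123 122 122 122 121 121 121 121 118 116 125 188 244 253 253 253 252 252 25
[... 317 characters left out ...]
 248 239 203 143 119 118 120 118 120 121 119 120
255 120 121 121 120 119 121 120 120 121 120 118 118 148 213 249 254 253 252 252 252 252 252 251 250 250 242 205 144 118 117 119 120 119 119 120 119
[(130, 66), (131, 64), (132, 65), (133, 67), (134, 68), (135, 68), (136, 85), (137, 113), (138, 143), (139, 160), (140, 170), (141, 176), (142, 178), (143, 177), (144, 178), (250, 251), (251, 251), (252, 251), (253, 251), (254, 251), (255, 252), (256, 251), (257, 228), (258, 160), (259, 119), (260, 117), (261, 119), (262, 119), (263, 120)]
[[ 0.5587 -0.089   0.126 ]
 [ 0.6668 -0.0874  0.126 ]] [ 0.6128 -0.0882  0.126 ] 0.10813401927757639 0.015352477336369698
[[ 0.61304994 -0.08759012  0.081     ]]
```

Bar centre (0.613, -0.088), yaw about 0.025, length 108 mm. The collar agrees. I descend and grip.

Emit:
{"name": "move_arm", "arguments": {
  "steps": [
    [[-0.003, 0.005, 0.02, 0, 0, -0.037, 0.085], [-0.003, 0.005, 0.05, 0, 0, -0.037, 0.085], [-0.003, 0.005, 0.08, 0, 0, -0.037, 0.085], [-0.003, 0.005, 0.1, 0, 0, -0.037, 0.085], [-0.003, 0.005, 0.109, 0, 0, -0.037, 0.085]]
  ]
}}

```text
time_s: 3.12
eef_pos: [0.6114, -0.0875, 0.1175]
ee_rot: [3.141, -0.005, -3.125]
ft_force: [-0.2, 0.5, -0.3]
opening: 0.0851
finger_force: 0.0
```

Emit:
{"name": "move_arm", "arguments": {
  "steps": [
    [[0, 0, 0, 0, 0, 0, 0.04], [0, 0, 0, 0, 0, 0, 0.02], [0, 0, 0, 0, 0, 0, 0.005], [0, 0, 0, 0, 0, 0, 0.005], [0, 0, 0, 0, 0, 0, 0.005]]
  ],
  "force": 80
}}

```text
time_s: 3.53
eef_pos: [0.6136, -0.0879, 0.1227]
ee_rot: [-3.141, 0.002, -3.122]
ft_force: [0.4, -0.1, -0.9]
opening: 0.0252
finger_force: 0.0
```

Emit:
{"name": "move_arm", "arguments": {
  "steps": [
    [[0, 0, 0, 0, 0, 0, 0.005], [0, 0, 0, 0, 0, 0, 0.005], [0, 0, 0, 0, 0, 0, 0.005], [0, 0, 0, 0, 0, 0, 0.005]]
  ]
}}

```text
time_s: 3.87
eef_pos: [0.6134, -0.0881, 0.1224]
ee_rot: [-3.141, 0.002, -3.122]
ft_force: [-0.9, -1.3, 6.1]
opening: 0.0097
finger_force: 78.4
```

Emit:
{"name": "move_arm", "arguments": {
  "steps": [
    [[0, 0, -0.01, 0, 0, 0, 0.005], [0, 0, -0.03, 0, 0, 0, 0.005], [0, 0, -0.06, 0, 0, 0, 0.005], [0, 0, -0.085, 0, 0, 0, 0.005], [0, 0, -0.1, 0, 0, 0, 0.005]]
  ]
}}

```text
time_s: 4.28
eef_pos: [0.613, -0.0876, 0.2243]
ee_rot: [-3.142, 0.002, -3.121]
ft_force: [0.2, -1.0, -3.0]
opening: 0.0097
finger_force: 78.5
```

```bash
python3 -c "
from h import *
im,K,E,s,d=wrist('w2')
d=get_image('top');K,E=d['camera_matrix'],d['extrinsics']
d2=get_image('scene');
np.savez('t2.npz',**d);np.savez('s2.npz',**d2)
a=d2['color'][130:280,150:400,::-1];cv2.imwrite('pics/c2.png',np.vstack([im[:,:,::-1][100:400,:640],cv2.resize(a,None,fx=2,fy=2)[:, :].copy() if 0 else cv2.copyMakeBorder(cv2.resize(a,None,fx=2,fy=2),0,0,0,140,cv2.BORDER_CONSTANT)]))
np.savez('w2.npz',im=im,K=pose(s),E=0)
delta(.462,.154,.23,3.14,s)"
```

```text
q [-0.142  0.255  0.356  1.67   0.    -0.162] pos [ 0.613  -0.0876  0.2243] rot [-3.142e+00  2.000e-03 -3.121e+00] t 4.28 F [ 0.2 -1.  -3. ] M [-0.   -0.09 -0.06] op 0.0097
tool delta [ 0.1461  0.2446 -0.006 ] wz 0.022
```

View pics/c2.png

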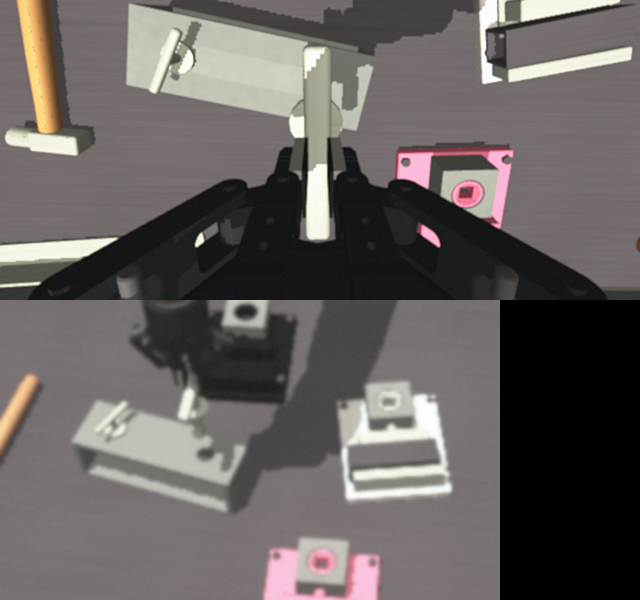

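The key is held and lifted clear; the rack hole it left is at (205,454) in the picture. I move to look at the white fixture's recess.

Emit:
{"name": "move_arm", "arguments": {
  "steps": [
    [[0.008, 0.024, 0, 0, 0, 0, 0.005], [0.018, 0.056, 0, 0, 0, 0, 0.005], [0.03, 0.092, 0, 0, 0, 0, 0.005], [0.042, 0.128, 0, 0, 0, 0, 0.005], [0.053, 0.164, 0, 0, 0, 0, 0.005]]
  ]
}}

```text
time_s: 4.85
eef_pos: [0.555, 0.0763, 0.219]
ee_rot: [-3.141, -0.003, -3.122]
ft_force: [0.1, 1.2, -3.2]
opening: 0.0095
finger_force: 78.6
```

Emit:
{"name": "move_arm", "arguments": {
  "steps": [
    [[0.012, 0.036, 0, 0, 0, 0, 0.005], [0.02, 0.062, 0, 0, 0, 0, 0.005], [0.025, 0.076, 0, 0, 0, 0, 0.005], [0.025, 0.076, 0, 0, 0, 0, 0.005], [0.025, 0.076, 0, 0, 0, 0, 0.005]]
  ]
}}

```text
time_s: 5.27
eef_pos: [0.5293, 0.1511, 0.2195]
ee_rot: [-3.141, -0.002, -3.12]
ft_force: [-0.2, -0.5, -3.9]
opening: 0.0097
finger_force: 78.6
```

```bash
python3 -c "
from h import *
im,K,E,s,d=wrist()
np.savez('w3.npz',im=im,K=K,E=E)
delta(.462,.154,.23,3.14,s)
uv=proj([[.462,.154,.055]],K,E)[0];print(uv)
u,v=uv.round().astype(int);u0,v0=max(u-50,0),max(v-40,0);print(u0,v0)
a=im[v0:v0+80,u0:u0+100,::-1];cv2.imwrite('pics/c3.png',cv2.resize(a,None,fx=7,fy=7,interpolation=cv2.INTER_CUBIC))"
```

```text
q [ 0.278  0.087  0.155  1.641 -0.     0.256] pos [0.5293 0.1511 0.2195] rot [-3.141e+00 -2.000e-03 -3.120e+00] t 5.27 F [-0.2 -0.5 -3.9] M [-0.01  0.01 -0.03] op 0.0097
tool delta [ 0.0672  0.0043 -0.0104] wz 0.024
[320.90594388 117.13309282]
271 77
```

View pics/c3.png

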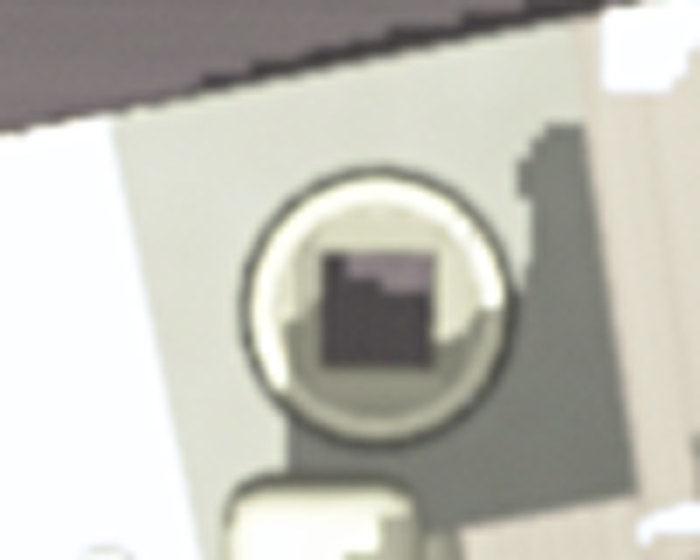

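The recess square is at crop (379,309), side 114/7 = 16 px (about 17 mm), inside the ring centred at (378,307). Its sides lie along the image axes, so it already matches the key's yaw.

```bash
python3 -c "
from h import *
d=np.load('w3.npz');K,E=d['K'],d['E']
f=lambda x,y:(271+(x+.5)/7-.5,77+(y+.5)/7-.5)
c=cast([f(378,307)],.055,K,E)[0];q=cast([f(379,309)],.05,K,E)[0];print(c,q)
e=cast([f(322,252),f(436,252),f(432,366),f(322,366)],.05,K,E);print(np.linalg.norm(np.diff(e[[0,1,2,3,0]],axis=0),axis=1),[np.arctan2(*(e[j]-e[i])[[1,0]]) for i,j in((0,1),(1,2),(2,3),(3,0))])
t=np.load('top0.npz');print(cast([(294.6,231.4)],.055,t['camera_matrix'],t['extrinsics']))
x,y=(c+q)[:2]/2
delta(x,y,.2195,-3.12)
"
```

```text
[0.46510952 0.15776196 0.055     ] [0.46547807 0.1580379  0.05      ]
[0.01651273 0.01607743 0.01616911 0.01607373] [np.float64(1.5922227542337155), np.float64(-0.00047477491603889547), np.float64(-1.549360497586984), np.float64(-3.1206928359579464)]
[[0.46417077 0.15566433 0.055     ]]
q [ 0.277  0.087  0.156  1.642 -0.     0.256] pos [0.5297 0.1504 0.2198] rot [-3.141e+00 -2.000e-03 -3.121e+00] t 5.32 F [ 0.3 -0.2 -3.1] M [-0.02 -0.   -0.01] op 0.0101
tool delta [0.0642 0.0088 0.0004] wz -0.001
```

Emit:
{"name": "move_arm", "arguments": {
  "steps": [
    [[0.03, 0.005, 0, 0, 0, 0, 0.005], [0.055, 0.008, 0.01, 0, 0, 0, 0.005], [0.064, 0.009, 0.025, 0, 0, 0, 0.005], [0.064, 0.009, 0.04, 0, 0, 0, 0.005], [0.064, 0.009, 0.04, 0, 0, 0, 0.005]]
  ]
}}

```text
time_s: 5.73
eef_pos: [0.4647, 0.157, 0.1781]
ee_rot: [-3.14, -0.004, -3.123]
ft_force: [-0.7, 0.2, -3.8]
opening: 0.0096
finger_force: 78.6
```

```bash
python3 -c "
from h import *
delta(.4657,.1579,.1424,-3.12)
im,K,E,s,d=wrist()
cv2.imwrite('pics/c4.png',im[60:360,160:480,::-1])"
```

```text
q [ 0.326 -0.064 -0.077  1.562 -0.     0.307] pos [0.4647 0.157  0.1781] rot [-3.14  -0.004 -3.123] t 5.73 F [-0.7  0.2 -3.8] M [-0.03  0.04  0.04] op 0.0096
tool delta [-0.0012  0.0009  0.0357] wz -0.003
```

View pics/c4.png

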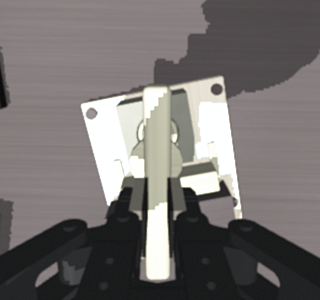

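The key's collar at (158,157) sits over the screw ring at (157,132), which is consistent with alignment. I descend.

Emit:
{"name": "move_arm", "arguments": {
  "steps": [
    [[-0.001, 0.001, 0.008, 0, 0, 0, 0.005], [-0.001, 0.001, 0.016, 0, 0, 0, 0.005], [-0.001, 0.001, 0.023, 0, 0, 0, 0.005], [-0.001, 0.001, 0.028, 0, 0, 0, 0.005], [-0.001, 0.001, 0.028, 0, 0, 0, 0.005]]
  ]
}}

```text
time_s: 6.2
eef_pos: [0.4665, 0.1591, 0.1517]
ee_rot: [-3.141, -0.002, -3.122]
ft_force: [0.3, 0.6, -2.5]
opening: 0.0094
finger_force: 78.6
```

Emit:
{"name": "move_arm", "arguments": {
  "steps": [
    [[-0.0, 0, 0.003, 0, 0, 0, 0.005], [0, 0, 0.006, 0, 0, 0, 0.005], [0, 0, 0.008, 0, 0, 0, 0.005], [0, 0, 0.0095, 0, 0, 0, 0.005], [0, 0, 0.0095, 0, 0, 0, 0.005]]
  ]
}}

```text
time_s: 6.62
eef_pos: [0.4668, 0.1593, 0.1434]
ee_rot: [-3.142, -0.0, -3.121]
ft_force: [0.5, -0.5, -4.2]
opening: 0.0097
finger_force: 78.6
```

Emit:
{"name": "move_arm", "arguments": {
  "steps": [
    [[0, 0, 0, 0, 0, 0.08, 0.005], [0, 0, 0, 0, 0, 0.16, 0.005], [0, 0, 0, 0, 0, 0.26, 0.005], [0, 0, 0, 0, 0, 0.36, 0.005], [0, 0, 0, 0, 0, 0.45, 0.005]]
  ]
}}

```text
time_s: 7.03
eef_pos: [0.4669, 0.1593, 0.1439]
ee_rot: [3.142, 0.0, 2.707]
ft_force: [0.5, -0.6, -2.5]
opening: 0.0097
finger_force: 78.9
```

```bash
python3 -c "
from h import *
delta(.4665,.159,.1424,-3.12)"
```

```text
q [ 0.329 -0.064 -0.143  1.492 -0.     0.763] pos [0.4669 0.1593 0.1439] rot [3.142 0.    2.707] t 7.03 F [ 0.5 -0.6 -2.5] M [-0.13  0.01  0.25] op 0.0097
tool delta [ 0.0002 -0.0005  0.0015] wz -0.456
```

Emit:
{"name": "move_arm", "arguments": {
  "steps": [
    [[0, 0, 0, 0, 0, 0.1, 0.005], [0, 0, 0, 0, 0, 0.2, 0.005], [0, 0, 0, 0, 0, 0.29, 0.005], [0, 0, 0, 0, 0, 0.37, 0.005], [0, 0, 0, 0, 0, 0.45, 0.005]]
  ]
}}

```text
time_s: 7.45
eef_pos: [0.467, 0.1592, 0.1439]
ee_rot: [3.141, 0.001, 2.258]
ft_force: [1.0, -1.9, -2.0]
opening: 0.0097
finger_force: 78.8
```

```bash
python3 -c "
from h import *
delta(.4665,.159,.1424,-3.12)"
```

```text
q [ 0.329 -0.064 -0.143  1.492 -0.     1.212] pos [0.467  0.1592 0.1439] rot [3.141e+00 1.000e-03 2.258e+00] t 7.45 F [ 1.  -1.9 -2. ] M [-0.25 -0.07  0.26] op 0.0097
tool delta [ 0.0001 -0.0005  0.0015] wz -0.905
```

Emit:
{"name": "move_arm", "arguments": {
  "steps": [
    [[0, 0, 0, 0, 0, 0.04, 0.005], [0, 0, 0, 0, 0, 0.08, 0.005], [0, 0, 0, 0, 0, 0.12, 0.005], [0, 0, 0, 0, 0, 0.15, 0.005], [0, 0, 0, 0, 0, 0.15, 0.005]]
  ]
}}

```text
time_s: 7.87
eef_pos: [0.467, 0.1592, 0.1439]
ee_rot: [3.141, 0.0, 2.111]
ft_force: [0.1, -0.1, -3.3]
opening: 0.0097
finger_force: 78.9
```

```bash
python3 -c "
from h import *
delta(.4665,.159,.1424,-3.12)"
```

```text
q [ 0.329 -0.064 -0.143  1.491 -0.     1.36 ] pos [0.467  0.1592 0.1439] rot [3.141 0.    2.111] t 7.87 F [ 0.1 -0.1 -3.3] M [-0.36 -0.01  0.24] op 0.0097
tool delta [ 0.0001 -0.0005  0.0015] wz -1.052
```

Emit:
{"name": "move_arm", "arguments": {
  "steps": [
    [[0, 0, 0, 0, 0, 0.03, 0.005], [0, 0, 0, 0, 0, 0.06, 0.005], [0, 0, 0, 0, 0, 0.09, 0.005], [0, 0, 0, 0, 0, 0.1, 0.005], [0, 0, 0, 0, 0, 0.1, 0.005]]
  ]
}}

```text
time_s: 8.28
eef_pos: [0.467, 0.1593, 0.1439]
ee_rot: [3.141, 0.0, 2.013]
ft_force: [0.6, -2.0, -2.1]
opening: 0.0095
finger_force: 79.0
```

```bash
python3 -c "
from h import *
delta(.4665,.159,.1424,-3.12)"
```

```text
q [ 0.329 -0.064 -0.143  1.491 -0.     1.458] pos [0.467  0.1593 0.1439] rot [3.141 0.    2.013] t 8.28 F [ 0.6 -2.  -2.1] M [-0.33 -0.08  0.23] op 0.0095
tool delta [-0.0001 -0.0006  0.0015] wz -1.151
```

Emit:
{"name": "move_arm", "arguments": {
  "steps": [
    [[0, 0, 0, 0, 0, 0.02, 0.005], [0, 0, 0, 0, 0, 0.04, 0.005], [0, 0, 0, 0, 0, 0.06, 0.005], [0, 0, 0, 0, 0, 0.08, 0.005], [0, 0, 0, 0, 0, 0.08, 0.005]]
  ]
}}

```text
time_s: 8.7
eef_pos: [0.467, 0.1593, 0.1438]
ee_rot: [3.141, 0.0, 1.93]
ft_force: [-0.8, -2.0, -0.9]
opening: 0.0095
finger_force: 79.2
```

```bash
python3 -c "
from h import *
delta(.4665,.159,.1424,-3.12)"
```

```text
q [ 0.329 -0.064 -0.143  1.491 -0.     1.54 ] pos [0.467  0.1593 0.1438] rot [3.141 0.    1.93 ] t 8.7 F [-0.8 -2.  -0.9] M [-0.42 -0.13  0.26] op 0.0095
tool delta [-0.0002 -0.0006  0.0014] wz -1.233
```

Emit:
{"name": "move_arm", "arguments": {
  "steps": [
    [[0, 0, 0, 0, 0, 0.02, 0.005], [0, 0, 0, 0, 0, 0.04, 0.005], [0, 0, 0, 0, 0, 0.06, 0.005], [0, 0, 0, 0, 0, 0.08, 0.005], [0, 0, 0, 0, 0, 0.08, 0.005]]
  ]
}}

```text
time_s: 9.12
eef_pos: [0.467, 0.1594, 0.1438]
ee_rot: [3.141, 0.0, 1.85]
ft_force: [0.1, -1.4, 1.3]
opening: 0.0099
finger_force: 79.4
```

```bash
python3 -c "
from h import *
im,K,E,s,d=wrist('w5')
delta(.4665,.159,.1424,-3.12,s)
c=np.load('w3.npz');print(cast([(271+115/7,77+110/7)],.055,c['K'],c['E']))
"
```

```text
q [ 0.329 -0.064 -0.143  1.491 -0.     1.62 ] pos [0.467  0.1594 0.1438] rot [3.141 0.    1.85 ] t 9.12 F [ 0.1 -1.4  1.3] M [-0.46 -0.13  0.27] op 0.0099
tool delta [-0.0002 -0.0005  0.0014] wz -1.313
[[0.43965307 0.12061223 0.055     ]]
```

View pics/w5.png

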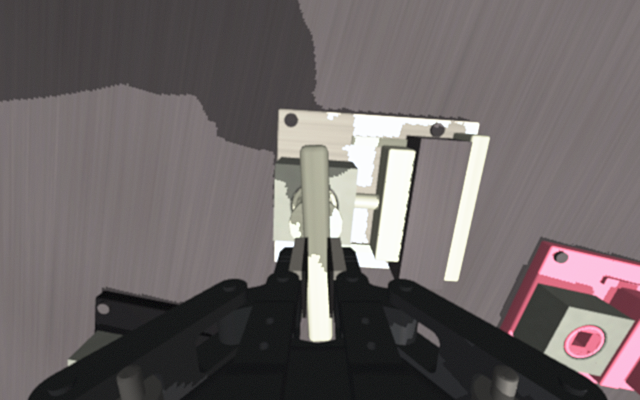

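The jaw's face (413,200) is nearly at the tube (410–470), and the tube is nearly at the fence (470). I keep winding.

Emit:
{"name": "move_arm", "arguments": {
  "steps": [
    [[0, 0, 0, 0, 0, 0.02, 0.005], [0, 0, 0, 0, 0, 0.04, 0.005], [0, 0, 0, 0, 0, 0.06, 0.005], [0, 0, 0, 0, 0, 0.06, 0.005]]
  ]
}}

```text
time_s: 9.5
eef_pos: [0.4669, 0.1594, 0.1438]
ee_rot: [3.141, -0.0, 1.79]
ft_force: [0.4, -2.1, 1.3]
opening: 0.01
finger_force: 79.6
```

```bash
python3 -c "
from h import *
delta(.4665,.159,.1424,-3.12)"
```

```text
q [ 0.329 -0.064 -0.143  1.491 -0.     1.681] pos [0.4669 0.1594 0.1438] rot [ 3.141 -0.     1.79 ] t 9.5 F [ 0.4 -2.1  1.3] M [-0.52 -0.15  0.24] op 0.01
tool delta [-0.0003 -0.0005  0.0014] wz -1.373
```

Emit:
{"name": "move_arm", "arguments": {
  "steps": [
    [[0, 0, 0, 0, 0, 0.02, 0.005], [0, 0, 0, 0, 0, 0.04, 0.005], [0, 0, 0, 0, 0, 0.06, 0.005], [0, 0, 0, 0, 0, 0.06, 0.005]]
  ]
}}

```text
time_s: 9.83
eef_pos: [0.4669, 0.1594, 0.1438]
ee_rot: [3.141, 0.0, 1.73]
ft_force: [0.5, -1.4, 1.9]
opening: 0.0097
finger_force: 79.7
```

```bash
python3 -c "
from h import *
delta(.4665,.159,.1424,-3.12)"
```

```text
q [ 0.329 -0.064 -0.143  1.491 -0.     1.741] pos [0.4669 0.1594 0.1438] rot [3.141 0.    1.73 ] t 9.83 F [ 0.5 -1.4  1.9] M [-0.55 -0.07  0.28] op 0.0097
tool delta [-0.0003 -0.0005  0.0014] wz -1.433
```

Emit:
{"name": "move_arm", "arguments": {
  "steps": [
    [[0, 0, 0, 0, 0, 0.02, 0.005], [0, 0, 0, 0, 0, 0.04, 0.005], [0, 0, 0, 0, 0, 0.06, 0.005], [0, 0, 0, 0, 0, 0.06, 0.005]]
  ]
}}

```text
time_s: 10.17
eef_pos: [0.4669, 0.1594, 0.1437]
ee_rot: [3.142, -0.0, 1.67]
ft_force: [-0.3, -1.9, 3.3]
opening: 0.0096
finger_force: 79.8
```

```bash
python3 -c "
from h import *
delta(.4665,.159,.1424,-3.12)"
```

```text
q [ 0.329 -0.064 -0.143  1.491  0.     1.801] pos [0.4669 0.1594 0.1437] rot [ 3.142 -0.     1.67 ] t 10.17 F [-0.3 -1.9  3.3] M [-0.52 -0.09  0.32] op 0.0096
tool delta [-0.0003 -0.0004  0.0013] wz -1.493
```

Emit:
{"name": "move_arm", "arguments": {
  "steps": [
    [[0, 0, 0, 0, 0, 0.02, 0.005], [0, 0, 0, 0, 0, 0.04, 0.005], [0, 0, 0, 0, 0, 0.05, 0.005], [0, 0, 0, 0, 0, 0.05, 0.005]]
  ]
}}

```text
time_s: 10.5
eef_pos: [0.4669, 0.1594, 0.1437]
ee_rot: [3.142, -0.0, 1.621]
ft_force: [0.6, -2.0, 1.8]
opening: 0.0096
finger_force: 80.0
```

```bash
python3 -c "
from h import *
delta(.4665,.159,.1424,-3.12)"
```

```text
q [ 0.329 -0.064 -0.143  1.491  0.     1.85 ] pos [0.4669 0.1594 0.1437] rot [ 3.142 -0.     1.621] t 10.5 F [ 0.6 -2.   1.8] M [-0.43 -0.06  0.37] op 0.0096
tool delta [-0.0003 -0.0004  0.0013] wz -1.542
```

Firm, and rising. A little more.

Emit:
{"name": "move_arm", "arguments": {
  "steps": [
    [[0, 0, 0, 0, 0, 0.02, 0.005], [0, 0, 0, 0, 0, 0.04, 0.005], [0, 0, 0, 0, 0, 0.06, 0.005], [0, 0, 0, 0, 0, 0.06, 0.005]]
  ]
}}

```text
time_s: 10.83
eef_pos: [0.4668, 0.1593, 0.1436]
ee_rot: [-3.142, 0.0, 1.56]
ft_force: [1.8, -2.3, 1.6]
opening: 0.0098
finger_force: 80.1
```

```bash
python3 -c "
from h import *
delta(.4665,.159,.1424,-3.12)"
```

```text
q [ 0.329 -0.064 -0.143  1.491 -0.     1.911] pos [0.4668 0.1593 0.1436] rot [-3.142  0.     1.56 ] t 10.83 F [ 1.8 -2.3  1.6] M [-0.49 -0.11  0.44] op 0.0098
tool delta [-0.0003 -0.0003  0.0012] wz -1.603
```

Emit:
{"name": "move_arm", "arguments": {
  "steps": [
    [[0, 0, 0, 0, 0, -0.05, 0.005], [0, 0, 0, 0, 0, -0.1, 0.005], [0, 0, 0, 0, 0, -0.12, 0.005], [0, 0, 0, 0, 0, -0.12, 0.005]]
  ]
}}

```text
time_s: 11.17
eef_pos: [0.4669, 0.1593, 0.1436]
ee_rot: [-3.141, -0.0, 1.682]
ft_force: [1.1, -0.7, 1.6]
opening: 0.0094
finger_force: 79.4
```

```bash
python3 -c "
from h import *
delta(.4665,.159,.1424,-3.12)"
```

```text
q [ 0.329 -0.064 -0.143  1.491  0.     1.789] pos [0.4669 0.1593 0.1436] rot [-3.141 -0.     1.682] t 11.17 F [ 1.1 -0.7  1.6] M [-0.43 -0.06 -0.01] op 0.0094
tool delta [-0.0003 -0.0004  0.0012] wz -1.482
```

Emit:
{"name": "move_arm", "arguments": {
  "steps": [
    [[0, 0, -0.008, 0, 0, 0, 0.005], [0, 0, -0.02, 0, 0, 0, 0.005], [0, 0, -0.04, 0, 0, 0, 0.005], [0, 0, -0.065, 0, 0, 0, 0.005], [0, 0, -0.08, 0, 0, 0, 0.005]]
  ]
}}

```text
time_s: 11.58
eef_pos: [0.4672, 0.1597, 0.2272]
ee_rot: [3.139, -0.001, 1.681]
ft_force: [0.5, 0.7, -3.4]
opening: 0.0098
finger_force: 80.9
```

```bash
python3 -c "
from h import *
im,K,E,s,d=wrist('w6')
delta(.6134,-.0881,.2243,-3.122,s)
d=get_image('top');cv2.imwrite('pics/t6.png',d['color'][:,:,::-1])
cv2.imwrite('pics/c6.png',im[60:360,160:480,::-1])"
```

```text
q [ 3.290e-01 -5.200e-02  3.000e-02  1.649e+00  1.000e-03  1.790e+00] pos [0.4672 0.1597 0.2272] rot [ 3.139e+00 -1.000e-03  1.681e+00] t 11.58 F [ 0.5  0.7 -3.4] M [ 0.02 -0.07 -0.02] op 0.0098
tool delta [-0.2624  0.1181  0.0029] wz -1.48
```

View pics/w6.png

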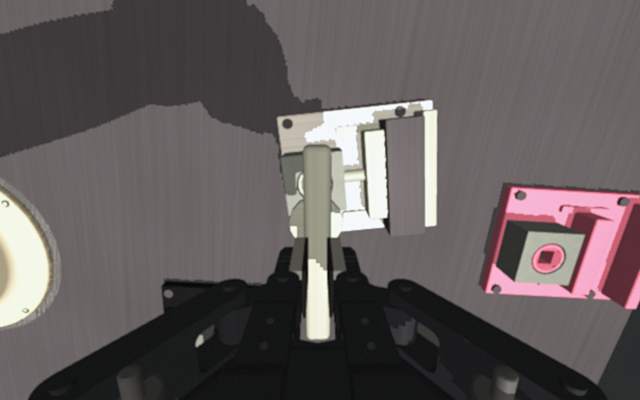

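The tube is clamped: the jaw (375,172), tube (405,172) and fence (431,165) are flush. The key is out and straight in the grip. I return it to the rack.

Emit:
{"name": "move_arm", "arguments": {
  "steps": [
    [[-0.026, 0.012, 0, 0, 0, -0.12, 0.005], [-0.057, 0.026, 0, 0, 0, -0.24, 0.005], [-0.09, 0.041, 0, 0, 0, -0.36, 0.005], [-0.124, 0.056, 0, 0, 0, -0.48, 0.005], [-0.157, 0.071, 0, 0, 0, -0.6, 0.005]]
  ]
}}

```text
time_s: 12.1
eef_pos: [0.5552, 0.0099, 0.2231]
ee_rot: [-3.141, -0.001, 2.288]
ft_force: [0.9, 1.7, -2.3]
opening: 0.01
finger_force: 80.9
```

```bash
python3 -c "
from h import *
delta(.6134,-.0881,.2243,-3.122)"
```

```text
q [0.018 0.098 0.174 1.647 0.    0.871] pos [0.5552 0.0099 0.2231] rot [-3.141e+00 -1.000e-03  2.288e+00] t 12.1 F [ 0.9  1.7 -2.3] M [ 0.05 -0.06 -0.02] op 0.01
tool delta [-0.1121 -0.0205 -0.0013] wz -0.874
```

Emit:
{"name": "move_arm", "arguments": {
  "steps": [
    [[-0.028, -0.005, 0, 0, 0, -0.12, 0.005], [-0.056, -0.01, -0.001, 0, 0, -0.24, 0.005], [-0.08, -0.015, -0.001, 0, 0, -0.36, 0.005], [-0.1, -0.018, -0.001, 0, 0, -0.48, 0.005], [-0.112, -0.02, -0.001, 0, 0, -0.6, 0.005]]
  ]
}}

```text
time_s: 12.52
eef_pos: [0.6134, -0.0887, 0.2233]
ee_rot: [-3.142, -0.001, 2.886]
ft_force: [0.2, -0.2, -3.1]
opening: 0.0095
finger_force: 80.9
```

Emit:
{"name": "move_arm", "arguments": {
  "steps": [
    [[0, 0, 0, 0, 0, -0.12, 0.005], [0, 0, 0, 0, 0, -0.24, 0.005], [0, 0, 0, 0, 0, -0.274, 0.005], [0, 0, 0, 0, 0, -0.274, 0.005], [0, 0, 0, 0, 0, -0.274, 0.005]]
  ]
}}

```text
time_s: 12.93
eef_pos: [0.6126, -0.0866, 0.224]
ee_rot: [3.141, -0.001, -3.129]
ft_force: [0.3, -0.6, -3.6]
opening: 0.0096
finger_force: 80.9
```

```bash
python3 -c "
from h import *
delta(.6134,-.0881,.2243,-3.122)"
```

```text
q [-0.141  0.257  0.357  1.672  0.    -0.153] pos [ 0.6126 -0.0866  0.224 ] rot [ 3.141e+00 -1.000e-03 -3.129e+00] t 12.93 F [ 0.3 -0.6 -3.6] M [-0.01 -0.    0.05] op 0.0096
tool delta [-0.0007 -0.0015 -0.0003] wz -0.007
```

Emit:
{"name": "move_arm", "arguments": {
  "steps": [
    [[-0.001, -0.0015, 0.015, 0, 0, 0, 0.005], [-0.001, -0.0015, 0.04, 0, 0, 0, 0.005], [-0.001, -0.0015, 0.065, 0, 0, 0, 0.005], [-0.001, -0.0015, 0.08, 0, 0, 0, 0.005], [-0.001, -0.0015, 0.08, 0, 0, 0, 0.005]]
  ]
}}

```text
time_s: 13.35
eef_pos: [0.6121, -0.0878, 0.1405]
ee_rot: [3.141, -0.006, -3.129]
ft_force: [-1.0, -0.3, -4.7]
opening: 0.0095
finger_force: 81.3
```

```bash
python3 -c "
from h import *
delta(.6134,-.0881,.1224,-3.122)"
```

```text
q [-0.143  0.242  0.179  1.513  0.    -0.155] pos [ 0.6121 -0.0878  0.1405] rot [ 3.141 -0.006 -3.129] t 13.35 F [-1.  -0.3 -4.7] M [ 0.03  0.1  -0.02] op 0.0095
tool delta [-0.0014 -0.0003  0.0181] wz -0.007
```

Emit:
{"name": "move_arm", "arguments": {
  "steps": [
    [[0, 0, 0.008, 0, 0, 0, 0.005], [0, 0, 0.014, 0, 0, 0, 0.005], [0, 0, 0.0185, 0, 0, 0, 0.005], [0, 0, 0.0195, 0, 0, 0, 0.005], [0, 0, 0.0195, 0, 0, 0, 0.005]]
  ]
}}

```text
time_s: 13.77
eef_pos: [0.6139, -0.0882, 0.1253]
ee_rot: [3.142, 0.0, -3.128]
ft_force: [0.3, 0.4, -2.8]
opening: 0.0094
finger_force: 81.4
```

```bash
python3 -c "
from h import *
delta(.6134,-.0881,.1224,-3.122)"
```

```text
q [-0.143  0.241  0.148  1.478  0.    -0.157] pos [ 0.6139 -0.0882  0.1253] rot [ 3.142  0.    -3.128] t 13.77 F [ 0.3  0.4 -2.8] M [-0.   -0.01  0.01] op 0.0094
tool delta [0.0005 0.0001 0.0029] wz -0.006
```

Emit:
{"name": "move_arm", "arguments": {
  "steps": [
    [[0, 0, 0.001, 0, 0, 0, 0.005], [0, 0, 0.002, 0, 0, 0, 0.005], [0, 0, 0.003, 0, 0, 0, 0.005], [0, 0, 0.003, 0, 0, 0, 0.005]]
  ]
}}

```text
time_s: 14.1
eef_pos: [0.6141, -0.0884, 0.1226]
ee_rot: [-3.141, 0.001, -3.127]
ft_force: [0.7, -0.5, -0.2]
opening: 0.0096
finger_force: 81.8
```

Emit:
{"name": "move_arm", "arguments": {
  "steps": [
    [[0, 0, 0, 0, 0, 0, 0.02], [0, 0, 0, 0, 0, 0, 0.035], [0, 0, 0, 0, 0, 0, 0.05], [0, 0, 0, 0, 0, 0, 0.07], [0, 0, 0, 0, 0, 0, 0.085]]
  ],
  "force": 20
}}

```text
time_s: 14.52
eef_pos: [0.6139, -0.0882, 0.1224]
ee_rot: [-3.142, 0.0, -3.127]
ft_force: [0.2, 0.8, -0.5]
opening: 0.0679
finger_force: 0.0
```

Emit:
{"name": "move_arm", "arguments": {
  "steps": [
    [[0, 0, 0, 0, 0, 0, 0.085], [0, 0, 0, 0, 0, 0, 0.085], [0, 0, -0.01, 0, 0, 0, 0.085], [0, 0, -0.03, 0, 0, 0, 0.085], [0, 0, -0.06, 0, 0, 0, 0.085]]
  ]
}}

```text
time_s: 14.93
eef_pos: [0.6127, -0.0881, 0.1811]
ee_rot: [3.141, -0.004, -3.127]
ft_force: [-0.3, 0.7, -0.4]
opening: 0.0851
finger_force: 0.0
```

Emit:
{"name": "move_arm", "arguments": {
  "steps": [
    [[0, 0, -0.02, 0, 0, 0, 0.085], [0, 0, -0.045, 0, 0, 0, 0.085], [0, 0, -0.048, 0, 0, 0, 0.085], [0, 0, -0.048, 0, 0, 0, 0.085]]
  ]
}}

```text
time_s: 15.27
eef_pos: [0.6145, -0.0883, 0.2329]
ee_rot: [-3.141, 0.004, -3.127]
ft_force: [-0.2, -0.6, 0.4]
opening: 0.0849
finger_force: 0.0
```

```bash
python3 -c "
from h import *
im,K,E,s,d=wrist('w7')
delta(.6134,-.0881,.23,-3.122,s)
print(proj([[.5587,-.089,.126],[.6668,-.0874,.126],[.613,-.0876,.081]],K,E))"
```

```text
q [-0.143  0.261  0.38   1.686  0.    -0.157] pos [ 0.6145 -0.0883  0.2329] rot [-3.141  0.004 -3.127] t 15.27 F [-0.2 -0.6  0.4] M [ 0.07  0.   -0.  ] op 0.0849
tool delta [0.0011 0.0003 0.0028] wz -0.005
[[316.58223945 131.2116059 ]
 [316.78580348 250.70495639]
 [317.33752635 183.04323594]]
```

View pics/w7.png

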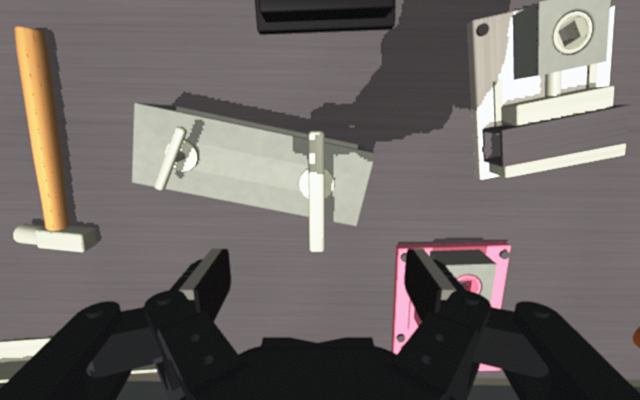

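The key hangs where it started: its bar runs from (316,131) to (317,251), matching the prediction within 1 px, and its collar is at (316,183). The jaw lies against the tube at (555,110), and the gripper is clear. I hand in.

```bash
python3 -c "
from station import job_done
print(job_done())"
```

```text
the job is handed in; nothing more can be done
None
```

I wound the screw to about 0.44 N m, clamping the tube against the fence, and hung the larger key back upright in its own rack hole. The job was handed in at 15.3 s; no verdict came back.

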